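# Load the jars that hold a rotor and dock the carriage

### The arm

A 6-joint arm with a two-finger parallel gripper is mounted at the origin on the work surface. World frame = base frame: x ahead of the robot, y to its left, z up, the work surface at z = 0. Lengths are in m, angles in rad, forces in N, time in s.
With the tool pointing down it reaches from about 0.35 to 0.975 m from the base axis. Payload 7.1 kg.
Tool frame: the origin (TCP) lies on the centre line of the jaws, within the pads' length; the fingertips stand 8 mm ahead of it and the grasp point (between the pads) lies 11 mm behind it (r.nose_length is the z of the fingertips in the tool frame, in m); z points along the fingers, y is the line along which they close (so a half turn about z gives the same grasp; the last joint's range is limited). The gripper opens to 88 mm and grips with 3 to 60 N. Pads are 20 mm wide; open, the fingers measure 115 mm over their backs; the gripper's body (75 mm by 178 mm) begins 61 mm behind the grasp point.
Start: joints at [-1.276, 0.423, 1.63, -0, 1.089, -0.019], TCP at [0.193, -0.594, 0.231] pointing down, gripper open.
Joint ranges: [-3, 3], [-0.9, 2.11], [0.09, 2.58], [-1.31, 4.45], [0.11, 2.69], [-2.54, 2.54]. Speed limits (rad/s): [2.39, 2.39, 3.01, 3.14, 3.14, 3.14].

### API

Orientations are given as a unit quaternion [w, x, y, z].
In Python, from rig import r gives the robot as it stands.
- The arm moves only by the tool servo_tool, never from a script. Its argument "commands" is a list of rows, each an object of numbers: "dx", "dy", "dz": the shift along the tool's x, y, z as a fraction of full scale; "wx", "wy", "wz": the turn, a rotation vector about the tool's x, y, z as a fraction of full scale. In form: [{"dx": .., "dy": .., "dz": .., "wx": .., "wy": .., "wz": ..}, ...]. A call has exactly 10 rows; each row shifts and turns the commanded pose from where the row before left it, along the tool's axes as they then stand; what a row does not reach is not made up. Full scale, the value 1, is 12 cm for a shift and pi/4 rad for a turn. A row lasts 1/8 s, in which the tool goes at most 62.5 mm and 10.7 degrees, less where a joint would pass 70% of its speed; a pose out of reach is approached as far as the arm can. A call with a number of a shift or a turn outside -1 to 1 is refused whole. A call with a gripper value outside its range is refused whole. "fingers" is the closure in counts, from 0 (fully open) to 255 (shut), set as the call begins (left out, the last holds). The fingers move at their own pace and stop on an object; "force" is the grip in N (left out, the last holds). Time passes only in rows, so rows that do not move let the fingers close, or fill a call up. It gives the time, the measured TCP pose, the force, the opening and the grip force at its end, in the units of the state.
- r.read_state(): the state, without advancing time (a new reading comes with each control period).
- r.get_image(name): name is "scene" or "top" or "wrist"; returns (picture, depth): 384x512x3 uint8, red, green, blue; 384x512 float32, m along the optical axis (not along the pixel's ray), 0 where there is no reading.
- r.get_calibration(name): a dict with "fov_y" (degrees; the focal length in pixels is half the picture's height over the tangent of half this angle, whatever the lens; pixels are square), "cx", "cy" (the principal point, pixels), "R" (3x3) and "t" (3): a world point X has camera coordinates R X + t. Camera axes: x right, y down, z forward; pixel columns grow to the right and rows downward; lengths in m; the calibration is good to about 2 mm. A picture is of the moment at which its call begins: read the wrist's pose just before it. get_calibration takes no time and is no camera call; for the wrist camera it gives the pose at the moment of the call.
- r.hand_in(): hands the job in; it is judged then, once.
Trained networks look in the newest picture that a camera, given by its name, has taken for a name from the list of things; names that differ only in an ending like _2 or _b are one class to them, and where a whole thing is asked for, a point or a joint stands for the part that bears it (a point fixed in the world has none). Each returns a list of dicts, best first, with "p" (0 to 1); they miss things now and then, are a little off and sometimes report something else, mostly with a low value. They report only what shows in the picture. A call takes as long as a camera call. They do not tell look-alikes from the thing itself.
- r.regions_of(camera, query): "region" (384x512 bool, what is visible of it) and "bbox" ([left, top, width, height] in pixels, round what is visible of it).
The state is a dict: "time_s": time; "joint_pos": joint angles; "joint_vel": joint speeds; "joint_efforts": joint torques, N m; "eef_pos": TCP position; "orientation": TCP orientation; "contact_force": force on the tool from outside, world axes, zero at the start; "wrist_torque": the same for the moment, N m; "grip_width": opening from 0.0 (shut) to 1.0 (fully open); "grip_force": force on a finger pad.
Only numpy, scipy, OpenCV 4.12 (cv2) and the standard library are available. Lean on these libraries where they do the work, as an engineer would, in place of code of your own. Each camera call takes 0.05 s, during which the arm holds its last target. There are 200 camera calls.

### The job

Three closed jars on the bench look alike: one or two of them hold a heavy steel mixer rotor, the rest are empty, and only the weight, felt by lifting, tells them apart. Stand every full jar upright on the sliding carriage while the carriage is still pulled out, then gently push the carriage fully home against the head block. Leave the empty jars standing upright on the bench, and do not tip any jar or disturb the beaker, the bottle and the spanner.

Things in the scene. Friction and masses are not known exactly. Their poses are not given: they have to be found in the camera images.
- jar_a_center (a point): closed white plastic jar with grey lid, a plain round cylinder 59 mm across and 60 mm high (the lid is the top 14 mm, 57 mm across); this point is its centre, half-way up (30 mm above its underside), z up. Full ones hold a loose steel rotor and weigh about 320 to 480 g in all, empty ones hold only a cork pad and weigh under 110 g; all look the same, and one or two of the three are full
- jar_b_center (a point): closed white plastic jar with grey lid, a plain round cylinder 59 mm across and 60 mm high (the lid is the top 14 mm, 57 mm across); this point is its centre, half-way up (30 mm above its underside), z up. Full ones hold a loose steel rotor and weigh about 320 to 480 g in all, empty ones hold only a cork pad and weigh under 110 g; all look the same, and one or two of the three are full
- jar_c_center (a point): closed white plastic jar with grey lid, a plain round cylinder 59 mm across and 60 mm high (the lid is the top 14 mm, 57 mm across); this point is its centre, half-way up (30 mm above its underside), z up. Full ones hold a loose steel rotor and weigh about 320 to 480 g in all, empty ones hold only a cork pad and weigh under 110 g; all look the same, and one or two of the three are full
- jar_a: the same jar a; origin at the centre of its underside, z up
- jar_b: the same jar b; origin at the centre of its underside, z up
- jar_c: the same jar c; origin at the centre of its underside, z up
- table: the white bench, its top at height 0; origin below the middle of the top
- dock: fixed stainless dock on the bench: a flat base 160 mm wide (its x) with two low rails and, at its +y end, a closed steel head block 168 x 96 x 108 mm (a 42 mm high stub on top) centred 257 mm along +y. Origin on the bench, under the carriage's centre when the carriage is fully out; the carriage slides along the dock's +y
- carriage_floor (a point): centre of the carriage's floor (top face, 15 mm above the bench); axes as the dock's. The carriage is an aluminium tray 120 mm (x) by 180 mm (y) with 5 mm wide lips only 6 mm high on the two long sides and the +y end, and an upright push plate at its -y end. Inside the lips there is room for two jars in a row along y, for example 42 mm either side of the centre
- push_plate (a point): centre of the outer (-y) face of the carriage's upright push plate, about 49 mm above the bench; axes as the dock's. The plate is 80 mm wide (x), 6 mm thick (y) and reaches from 9 to 64 mm above the bench; push it along the dock's +y (some 3 to 6 N of stiff sliding friction; it stays where it is left)
- carriage (a joint): how far the carriage is pushed in (m): 0 fully out, 0.12 fully home against the stop at the head block
- beaker: clear open plastic beaker, 100 mm across, 125 mm high, standing on the bench; origin at the centre of its underside
- bottle: white plastic bottle, 64 mm across, 160 mm high; origin at the centre of its underside
- spanner: steel spanner 180 mm long lying on the bench along its x; origin under its middle
There are look-alikes about, which are no part of the job. What is shaped like the jar_b but red is not meant.

How it is judged:
On the way:
1. all full jars stand released on the carriage and all empty ones on the bench, the carriage still out (less than 60 mm in) (angle between each of jar_a_center, jar_b_center, jar_c_center's own z axis and vertical below 0.12 rad and ((contact force between jar_a and dock above 2 N and x of jar_a_center in the frame of carriage_floor between -0.045 and 0.045 m and y of jar_a_center in the frame of carriage_floor between -0.075 and 0.075 m and z of jar_a_center in the frame of carriage_floor between 0.024 and 0.036 m) or (contact force between jar_a and table between 0.3 and 2 N and contact force between jar_a and dock below 0.05 N)) and linear speed of each of jar_a, jar_b, jar_c below 0.02 m/s and ((contact force between jar_b and dock above 2 N and x of jar_b_center in the frame of carriage_floor between -0.045 and 0.045 m and y of jar_b_center in the frame of carriage_floor between -0.075 and 0.075 m and z of jar_b_center in the frame of carriage_floor between 0.024 and 0.036 m) or (contact force between jar_b and table between 0.3 and 2 N and contact force between jar_b and dock below 0.05 N)) and ((contact force between jar_c and dock above 2 N and x of jar_c_center in the frame of carriage_floor between -0.045 and 0.045 m and y of jar_c_center in the frame of carriage_floor between -0.075 and 0.075 m and z of jar_c_center in the frame of carriage_floor between 0.024 and 0.036 m) or (contact force between jar_c and table between 0.3 and 2 N and contact force between jar_c and dock below 0.05 N)) and value of joint carriage below 0.06 m and contact force between the fingers and jar_a below 0.1 N and contact force between the fingers and jar_b below 0.1 N and contact force between the fingers and jar_c below 0.1 N), for 0.1 s.
At the end, for the whole second after the job is handed in: Each full jar stands upright (within 7 degrees), at rest, on the carriage floor, its centre within 45 mm across and 75 mm along of the floor centre; each empty jar stands upright, at rest, on the bench, off the dock; the carriage is within 6 mm of fully home (joint above 0.114) (angle between each of jar_a_center, jar_b_center, jar_c_center's own z axis and vertical below 0.12 rad and ((contact force between jar_a and dock above 2 N and x of jar_a_center in the frame of carriage_floor between -0.045 and 0.045 m and y of jar_a_center in the frame of carriage_floor between -0.075 and 0.075 m and z of jar_a_center in the frame of carriage_floor between 0.024 and 0.036 m) or (contact force between jar_a and table between 0.3 and 2 N and contact force between jar_a and dock below 0.05 N)) and linear speed of each of jar_a, jar_b, jar_c below 0.02 m/s and ((contact force between jar_b and dock above 2 N and x of jar_b_center in the frame of carriage_floor between -0.045 and 0.045 m and y of jar_b_center in the frame of carriage_floor between -0.075 and 0.075 m and z of jar_b_center in the frame of carriage_floor between 0.024 and 0.036 m) or (contact force between jar_b and table between 0.3 and 2 N and contact force between jar_b and dock below 0.05 N)) and ((contact force between jar_c and dock above 2 N and x of jar_c_center in the frame of carriage_floor between -0.045 and 0.045 m and y of jar_c_center in the frame of carriage_floor between -0.075 and 0.075 m and z of jar_c_center in the frame of carriage_floor between 0.024 and 0.036 m) or (contact force between jar_c and table between 0.3 and 2 N and contact force between jar_c and dock below 0.05 N)) and value of joint carriage above 0.114 m); the robot touches nothing.
It fails at once if a jar is tipped (over 35 degrees) (angle between any of jar_a_center, jar_b_center, jar_c_center's own z axis and vertical above 0.6 rad).
It fails at once if the carriage is slammed (faster than 0.3 m/s) (velocity of joint carriage above 0.3 m/s).
It fails at once if the beaker, bottle or spanner is moved by more than 40 mm (distance of any of beaker, bottle, spanner from where it was at the start of the episode above 0.04 m).
It also fails if it takes over 72 s, if anything falls off the work surface, if the arm or the gripper's body presses on something with over 40 N, if the wrist force passes 120 N, or if a joint passes its speed limit or range.

## Working session

There is one attempt and no reset: what is moved stays moved. The work goes in short steps, Python scripts to look and compute and a tool call to move; the robot and the scene stay as the last step left them, time stands still between calls to the robot, and variables do not carry over. Pictures are saved under pics/ and viewed, at most 10 in all, crops included, and the job is handed in when it is done.

Besides the shell and the picture viewer there is one more tool, called after "Call:" as a command line: name --argument value ..., lists and objects as JSON in quotes. servo_tool: Moves the arm, as the interface text tells. Its arguments: {"type":"object","properties":{"commands":{"type":"array"},"fingers":{"type":"number"},"force":{"type":"number"}},"required":["commands"]}

```bash
mkdir -p pics
cat > h.py <<'E'
import numpy as np,cv2
from rig import r
def world(cam,d,c=None):
    c=c or r.get_calibration(cam);f=192/np.tan(np.radians(c["fov_y"])/2)
    v,u=np.mgrid[:384,:512];P=np.dstack([(u-c["cx"])/f*d,(v-c["cy"])/f*d,d])
    return (P-np.array(c["t"]))@np.array(c["R"])
E
python3 - <<'E'
from h import *
s=r.read_state();print(s)
ims=[]
for cam in("top","scene"):
    im,d=r.get_image(cam);W=world(cam,d);ims.append(im)
    np.savez("%s.npz"%cam,im=im,d=d,W=W)
    for q in("jar_a","dock","carriage_floor","push_plate","beaker","bottle","spanner"):
        for o in r.regions_of(cam,q):
            m=o["region"]&(d>0);p=W[m]
            if len(p)<5: continue
            print(cam,q,round(o["p"],2),o["bbox"],np.median(p,0).round(3),p[:,:].min(0).round(3),p.max(0).round(3))
    cv2.imwrite("pics/%s.png"%cam,cv2.resize(im[...,::-1],(800,600)))
E
```

```text
{'time_s': 0.0, 'joint_pos': array([-1.27598418e+00,  4.23843846e-01,  1.63069265e+00,  2.86037635e-05,
        1.08861563e+00, -1.89934372e-02]), 'joint_vel': array([ 0.00021787, -0.00065738,  0.00095712,  0.00064897, -0.0020995 ,
        0.00055955]), 'joint_efforts': array([ 2.99328130e-04, -5.44620180e+01, -2.73673439e+01,  6.42199349e-02,
        2.27900664e-02, -1.11429681e-04]), 'eef_pos': array([ 0.1928001 , -0.59393713,  0.22989878]), 'orientation': array([-7.74073439e-04,  9.87716727e-01,  1.56253190e-01, -9.46464284e-05]), 'contact_force': array([-0.14149772,  0.1010714 , -0.61120495]), 'wrist_torque': array([ 0.02231096, -0.00095636,  0.00192106]), 'grip_force': 0.0, 'grip_width': 1.002536857482481}
top jar_a 0.97 [262.5, 250.8, 20.8, 24.3] [ 0.473 -0.18   0.06 ] [ 0.446 -0.207  0.006] [ 0.502 -0.151  0.065]
top jar_a 0.84 [238.2, 181.4, 21.8, 22.2] [ 0.647 -0.13   0.059] [ 0.623 -0.159 -0.004] [ 0.699 -0.101  0.065]
top jar_a 0.75 [289.2, 187.1, 26.1, 30.1] [ 0.616 -0.259  0.059] [ 0.592 -0.29  -0.   ] [ 0.648 -0.233  0.064]
top jar_a 0.73 [322.6, 243.7, 24.9, 25.0] [ 0.
[... 1705 characters left out ...]
.506 -0.126  0.064]
scene push_plate 0.9 [256.9, 119.9, 60.8, 55.3] [0.569 0.065 0.015] [ 0.482 -0.03   0.002] [0.643 0.179 0.066]
scene push_plate 0.58 [156.7, 210.3, 25.2, 33.5] [ 0.491 -0.346  0.057] [ 0.453 -0.369 -0.003] [ 0.511 -0.311  0.064]
scene beaker 0.74 [305.9, 173.6, 43.1, 53.5] [ 0.764 -0.039  0.077] [ 0.717 -0.102 -0.001] [ 0.815 -0.003  0.128]
scene bottle 0.94 [181.5, 253.8, 32.0, 48.9] [ 0.66  -0.424  0.102] [ 0.563 -0.446 -0.005] [ 0.68  -0.355  0.163]
scene spanner 0.68 [218.7, 220.9, 26.2, 30.9] [ 0.63  -0.272  0.057] [ 0.566 -0.295 -0.005] [ 0.653 -0.211  0.064]
scene spanner 0.63 [326.2, 152.6, 49.4, 41.3] [0.761 0.108 0.006] [ 0.674  0.074 -0.006] [0.841 0.15  0.013]
```

View pics/top.png

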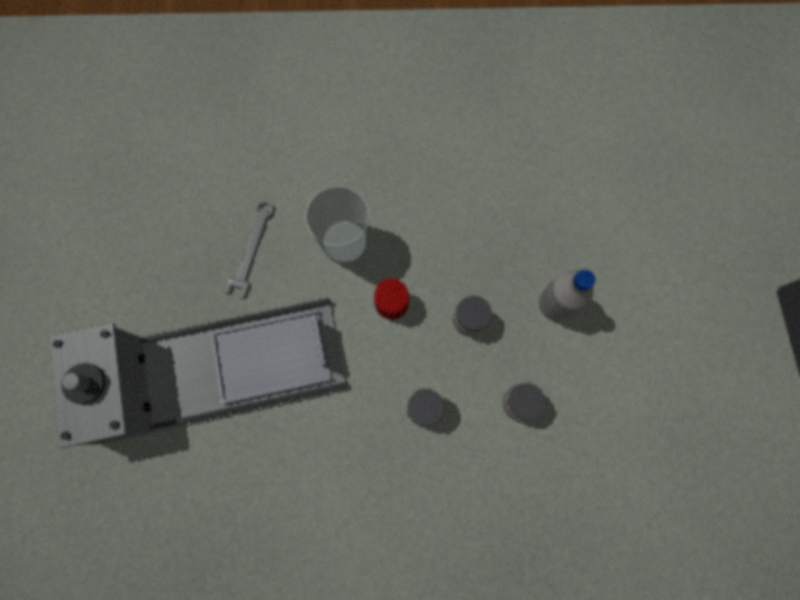

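View pics/scene.png

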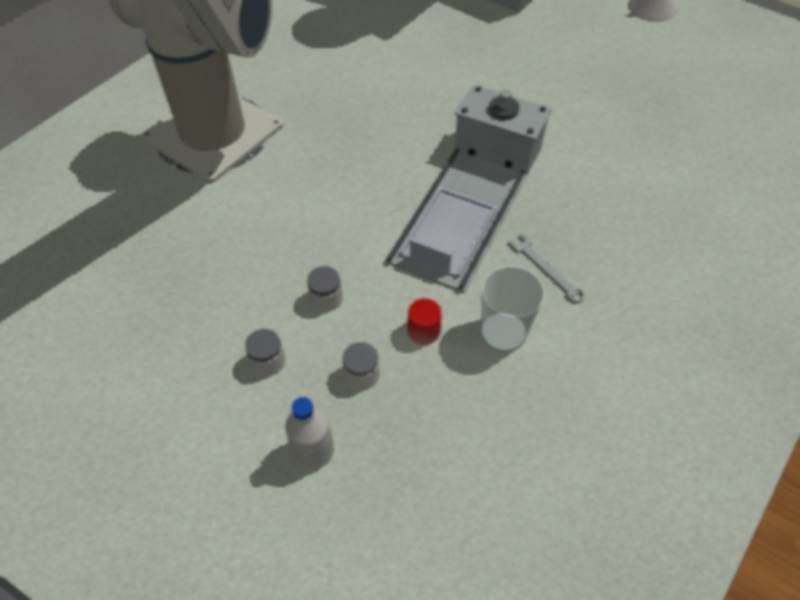

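Run:
```python
from h import *
z=np.load("top.npz");W=z["W"];im=z["im"]
for n,(x,y) in dict(p1=(.473,-.18),p2=(.65,-.13),p3=(.618,-.261),p4=(.479,-.334)).items():
    m=(np.hypot(W[...,0]-x,W[...,1]-y)<.045)&(W[...,2]>.052)&(W[...,2]<.072)
    p=W[m][:,:2].astype(np.float32);(c,rr)=cv2.minEnclosingCircle(p);print(n,np.round(c,4),round(rr,4),p.mean(0),im[m].mean(0))
# tray
m=(W[...,2]>.008)&(W[...,2]<.03)&(W[...,1]>-.06)&(W[...,1]<.24)&(W[...,0]>.4)&(W[...,0]<.67)
print(cv2.minAreaRect(W[m][:,:2].astype(np.float32)*1000))
m=(W[...,2]>.05)&(W[...,2]<.075)&(W[...,1]>-.08)&(W[...,1]<.08)&(W[...,0]>.42)&(W[...,0]<.64)
p=W[m];print(m.sum(),p.mean(0),cv2.minAreaRect(p[:,:2].astype(np.float32)*1000))
m=(W[...,2]>.095)&(W[...,2]<.12)&(W[...,1]>.1)&(W[...,1]<.5)
print(cv2.minAreaRect(W[m][:,:2].astype(np.float32)*1000))
c=im[170:300,20:360,::-1];cv2.imwrite("pics/crop.png",cv2.resize(c,(800,306),interpolation=cv2.INTER_CUBIC))
```

```text
p1 [ 0.4745 -0.1806] 0.0284 [ 0.47446135 -0.18037859] [64.2234763  64.95485327 65.94808126]
p2 [ 0.6533 -0.1303] 0.0285 [ 0.6521077  -0.13032424] [108.47979798  18.65909091  16.41919192]
p3 [ 0.6219 -0.2624] 0.029 [ 0.62086946 -0.261595  ] [61.37837838 61.98280098 63.18673219]
p4 [ 0.48   -0.3372] 0.0285 [ 0.47968844 -0.3368397 ] [61.55530474 62.19638826 63.30925508]
((572.7323608398438, 110.65335083007812), (189.94439697265625, 298.74359130859375), 11.159214973449707)
94 [ 0.58168154 -0.01547583  0.06298743] ((582.4268188476562, -14.780842781066895), (79.61274719238281, 6.610210418701172), 11.033463478088379)
((516.1889038085938, 318.6511535644531), (168.41891479492188, 98.2876968383789), 10.733022689819336)
```

The pictures show the grey-lidded jars in the top view (800x600) at (427,408), (474,316) and (527,402). The look-alikes are the red jar at (391,298), which I exclude by colour, and the bottle at (570,288). The tray is at (270,358), with its push plate on the right side. The crop checks this choice.

View pics/crop.png

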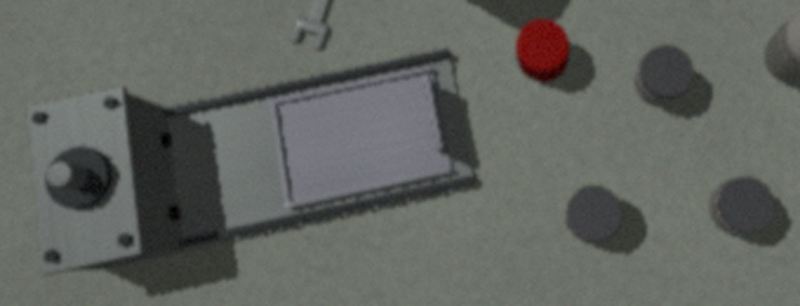

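Call:
servo_tool --commands '[{"wz": -0.23}, {"wz": -0.23}, {"wz": -0.23}, {"wz": -0.23}, {"wz": -0.23}, {"wz": -0.23}, {"wz": -0.23}, {"wz": -0.235}, {"dx": 0.5}, {"dx": 0.5}]' --fingers 0 --force 25

```text
schema error: expected keys dx, dy, dz, wx, wy, wz
```

```bash
cat >> h.py <<'E'
from scipy.spatial.transform import Rotation as Ro
C=np.array([.565,.069,0]);V=np.array([-.191,.982,0]);U=np.array([.982,.191,0])
T=dict(p1=(.4745,-.1806),p3=(.6215,-.262),p4=(.480,-.337),
 near=C[:2]-.04*V[:2],far=C[:2]+.04*V[:2],push=C[:2]-.14*V[:2])
def go(*n):
    s=r.read_state();q=s["orientation"];R=Ro.from_quat([*q[1:],q[0]])
    y=R.as_matrix()[:,1];print("t",s["time_s"],"tcp",s["eef_pos"].round(4),"yang",np.degrees(np.arctan2(y[1],y[0])).round(2),"F",s["contact_force"].round(2),"w",s["grip_width"],"g",s["grip_force"])
    for k in n:
        d=np.array([*T[k],0])-s["eef_pos"];d[2]=0
        print(k,"units tool",(R.inv().apply(d)/.12).round(3))
E
python3 -c "
from h import *
go('p4','p1')"
```

```text
t 0.8 tcp [ 0.1929 -0.5945  0.2307] yang -72.02 F [0.14 0.64 0.66] w 0.9996845684586585 g 0.0
p4 units tool [ 2.938 -1.302 -0.   ]
p1 units tool [ 3.296 -2.556 -0.   ]
```

The crop confirms three grey lids at crop (597,214), (666,75) and (745,207). The red jar is at (543,50), and the empty tray's push plate faces the jars.

Call:
servo_tool --commands '[{"dx": 0, "dy": 0, "dz": 0, "wx": 0, "wy": 0, "wz": -0.23}, {"dx": 0, "dy": 0, "dz": 0, "wx": 0, "wy": 0, "wz": -0.23}, {"dx": 0, "dy": 0, "dz": 0, "wx": 0, "wy": 0, "wz": -0.23}, {"dx": 0, "dy": 0, "dz": 0, "wx": 0, "wy": 0, "wz": -0.23}, {"dx": 0, "dy": 0, "dz": 0, "wx": 0, "wy": 0, "wz": -0.23}, {"dx": 0, "dy": 0, "dz": 0, "wx": 0, "wy": 0, "wz": -0.23}, {"dx": 0, "dy": 0, "dz": 0, "wx": 0, "wy": 0, "wz": -0.23}, {"dx": 0, "dy": 0, "dz": 0, "wx": 0, "wy": 0, "wz": -0.235}, {"dx": 0.5, "dy": 0.5, "dz": 0, "wx": 0, "wy": 0, "wz": 0}, {"dx": 0.3, "dy": 0.5, "dz": 0, "wx": 0, "wy": 0, "wz": 0}]' --fingers 0 --force 25

```text
time_s: 2.05
eef_pos: [0.2743, -0.4997, 0.2305]
orientation: [-0.0, 0.637, 0.771, 0.0]
contact_force: [0.3, -0.9, 0.3]
grip_width: 1.001
grip_force: 0.0
```

```bash
python3 -c "
from h import *
go('p4','p1')"
```

```text
t 2.05 tcp [ 0.2743 -0.4997  0.2305] yang 10.87 F [ 0.25 -0.95  0.26] w 1.001078282547828 g 0.0
p4 units tool [1.008 1.939 0.   ]
p1 units tool [2.297e+00 2.140e+00 1.000e-03]
```

Call:
servo_tool --commands '[{"dx": 0.2, "dy": 0.388, "dz": 0, "wx": 0, "wy": 0, "wz": 0}, {"dx": 0.2, "dy": 0.388, "dz": 0, "wx": 0, "wy": 0, "wz": 0}, {"dx": 0.2, "dy": 0.388, "dz": 0, "wx": 0, "wy": 0, "wz": 0}, {"dx": 0.2, "dy": 0.388, "dz": 0, "wx": 0, "wy": 0, "wz": 0}, {"dx": 0.208, "dy": 0.388, "dz": 0, "wx": 0, "wy": 0, "wz": 0}, {"dx": 0, "dy": 0, "dz": 0.4, "wx": 0, "wy": 0, "wz": 0}, {"dx": 0, "dy": 0, "dz": 0.4, "wx": 0, "wy": 0, "wz": 0}, {"dx": 0, "dy": 0, "dz": 0.1, "wx": 0, "wy": 0, "wz": 0}, {"dx": 0, "dy": 0, "dz": 0, "wx": 0, "wy": 0, "wz": 0}, {"dx": 0, "dy": 0, "dz": 0, "wx": 0, "wy": 0, "wz": 0}]'

```text
time_s: 3.3
eef_pos: [0.4808, -0.3387, 0.1245]
orientation: [0.002, 0.636, 0.772, 0.0]
contact_force: [0.2, 0.8, 0.3]
grip_width: 1.0
grip_force: 0.0
```

```bash
python3 -c "
from h import *
go('p4')
im,d=r.get_image('wrist');cv2.imwrite('pics/w1.png',im[...,::-1])
W=world('wrist',d)
for o in r.regions_of('wrist','jar_a'):
    m=o['region']&(d>0);p=W[m];p=p[p[:,2]>.05]
    if len(p)>20:print(o['p'],o['bbox'],cv2.minEnclosingCircle(p[:,:2].astype(np.float32)),p.mean(0))
"
```

```text
t 3.3 tcp [ 0.4808 -0.3387  0.1245] yang 10.98 F [0.23 0.76 0.29] w 0.9999949365960473 g 0.0
p4 units tool [ 0.015 -0.004 -0.   ]
0.95 [373.7, 114.9, 107.8, 74.7] ((0.621770441532135, -0.26473745703697205), 0.02922467142343521) [ 0.61894178 -0.2642434   0.05938697]
0.86 [452.9, 0.0, 56.2, 42.2] ((0.6351556181907654, -0.15513543784618378), 0.004760807380080223) [ 0.63472965 -0.15444583  0.05136976]
0.84 [247.4, 0.1, 75.6, 62.2] ((0.4746800363063812, -0.18800127506256104), 0.028481660410761833) [ 0.47654902 -0.19733899  0.05931016]
0.84 [217.0, 167.4, 67.3, 73.3] ((0.4797791838645935, -0.33951088786125183), 0.0288399551063776) [ 0.47965719 -0.338176    0.05980974]
```

View pics/w1.png

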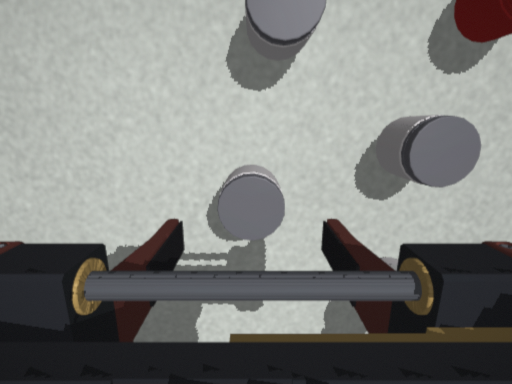

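The wrist view shows the target lid at (250,205), centred between the fingers, with the other two jars well clear. I'll descend.

Call:
servo_tool --commands '[{"dx": 0, "dy": 0, "dz": 0.3, "wx": 0, "wy": 0, "wz": 0}, {"dx": 0, "dy": 0, "dz": 0.3, "wx": 0, "wy": 0, "wz": 0}, {"dx": 0, "dy": 0, "dz": 0.22, "wx": 0, "wy": 0, "wz": 0}, {"dx": 0, "dy": 0, "dz": 0, "wx": 0, "wy": 0, "wz": 0}, {"dx": 0, "dy": 0, "dz": 0, "wx": 0, "wy": 0, "wz": 0}, {"dx": 0, "dy": 0, "dz": 0, "wx": 0, "wy": 0, "wz": 0}, {"dx": 0, "dy": 0, "dz": 0, "wx": 0, "wy": 0, "wz": 0}, {"dx": 0, "dy": 0, "dz": 0, "wx": 0, "wy": 0, "wz": 0}, {"dx": 0, "dy": 0, "dz": 0, "wx": 0, "wy": 0, "wz": 0}, {"dx": 0, "dy": 0, "dz": 0, "wx": 0, "wy": 0, "wz": 0}]'

```text
time_s: 4.65
eef_pos: [0.4798, -0.3377, 0.0243]
orientation: [0.0, 0.636, 0.772, 0.0]
contact_force: [-0.4, -0.0, -0.4]
grip_width: 1.0
grip_force: 0.0
```

Call:
servo_tool --commands '[{"dx": 0, "dy": 0, "dz": 0, "wx": 0, "wy": 0, "wz": 0}, {"dx": 0, "dy": 0, "dz": 0, "wx": 0, "wy": 0, "wz": 0}, {"dx": 0, "dy": 0, "dz": 0, "wx": 0, "wy": 0, "wz": 0}, {"dx": 0, "dy": 0, "dz": 0, "wx": 0, "wy": 0, "wz": 0}, {"dx": 0, "dy": 0, "dz": 0, "wx": 0, "wy": 0, "wz": 0}, {"dx": 0, "dy": 0, "dz": -0.15, "wx": 0, "wy": 0, "wz": 0}, {"dx": 0, "dy": 0, "dz": -0.25, "wx": 0, "wy": 0, "wz": 0}, {"dx": 0, "dy": 0, "dz": 0, "wx": 0, "wy": 0, "wz": 0}, {"dx": 0, "dy": 0, "dz": 0, "wx": 0, "wy": 0, "wz": 0}, {"dx": 0, "dy": 0, "dz": 0, "wx": 0, "wy": 0, "wz": 0}]' --fingers 255 --force 25

```text
time_s: 5.9
eef_pos: [0.4791, -0.3372, 0.0713]
orientation: [-0.001, 0.636, 0.772, -0.0]
contact_force: [0.1, -0.2, -4.3]
grip_width: 0.682
grip_force: 25.0
```

```bash
python3 -c "
from h import *
go('near','far')
for i in range(4): 
    r.get_image('top');print(r.read_state()['contact_force'].round(2))
"
```

```text
t 5.9 tcp [ 0.4791 -0.3372  0.0713] yang 11.0 F [ 0.11 -0.16 -4.34] w 0.6823820045779524 g 24.99940199777484
near units tool [2.853e+00 1.348e+00 2.000e-03]
far units tool [3.519e+00 1.348e+00 3.000e-03]
[ 0.38 -0.19 -3.65]
[-0.04  0.17 -3.46]
[-0.02 -0.31 -4.19]
[-0.32  0.04 -3.74]
```

The wrist force reads about 3.9 N, so this jar is full. I'll carry it to the far slot.

Call:
servo_tool --commands '[{"dx": 0, "dy": 0, "dz": -0.3, "wx": 0, "wy": 0, "wz": 0}, {"dx": 0.1, "dy": 0.05, "dz": -0.1, "wx": 0, "wy": 0, "wz": 0}, {"dx": 0.4, "dy": 0.16, "dz": 0, "wx": 0, "wy": 0, "wz": 0}, {"dx": 0.45, "dy": 0.17, "dz": 0, "wx": 0, "wy": 0, "wz": 0}, {"dx": 0.45, "dy": 0.17, "dz": 0, "wx": 0, "wy": 0, "wz": 0}, {"dx": 0.45, "dy": 0.17, "dz": 0, "wx": 0, "wy": 0, "wz": 0}, {"dx": 0.45, "dy": 0.17, "dz": 0, "wx": 0, "wy": 0, "wz": 0}, {"dx": 0.45, "dy": 0.17, "dz": 0, "wx": 0, "wy": 0, "wz": 0}, {"dx": 0.4, "dy": 0.16, "dz": 0, "wx": 0, "wy": 0, "wz": 0}, {"dx": 0.25, "dy": 0.1, "dz": 0, "wx": 0, "wy": 0, "wz": 0}]'

```text
time_s: 7.35
eef_pos: [0.557, 0.0963, 0.1199]
orientation: [-0.0, 0.635, 0.772, 0.0]
contact_force: [-0.5, -0.5, -3.4]
grip_width: 0.677
grip_force: 25.0
```

```bash
python3 -c "
from h import *
go('far')
im,d=r.get_image('wrist');cv2.imwrite('pics/w2.png',im[...,::-1])
"
```

```text
t 7.35 tcp [0.557  0.0963 0.1199] yang 11.13 F [-0.55 -0.54 -3.44] w 0.6774303519097308 g 24.999019168317318
far units tool [0.098 0.023 0.   ]
```

View pics/w2.png

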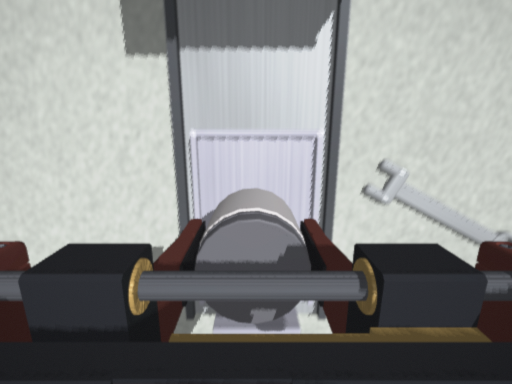

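The held jar (252,240) is centred over the tray, whose lips are at columns 195 and 320. I'll lower it.

Call:
servo_tool --commands '[{"dx": 0.098, "dy": 0.023, "dz": 0, "wx": 0, "wy": 0, "wz": 0}, {"dx": 0, "dy": 0, "dz": 0.2, "wx": 0, "wy": 0, "wz": 0}, {"dx": 0, "dy": 0, "dz": 0.2, "wx": 0, "wy": 0, "wz": 0}, {"dx": 0, "dy": 0, "dz": 0.15, "wx": 0, "wy": 0, "wz": 0}, {"dx": 0, "dy": 0, "dz": 0.06, "wx": 0, "wy": 0, "wz": 0}, {"dx": 0, "dy": 0, "dz": 0.04, "wx": 0, "wy": 0, "wz": 0}, {"dx": 0, "dy": 0, "dz": 0.01, "wx": 0, "wy": 0, "wz": 0}, {"dx": 0, "dy": 0, "dz": 0, "wx": 0, "wy": 0, "wz": 0}, {"dx": 0, "dy": 0, "dz": 0, "wx": 0, "wy": 0, "wz": 0}, {"dx": 0, "dy": 0, "dz": 0, "wx": 0, "wy": 0, "wz": 0}]'

```text
time_s: 8.65
eef_pos: [0.558, 0.1052, 0.0414]
orientation: [0.0, 0.636, 0.772, 0.0]
contact_force: [-0.9, -0.0, -3.6]
grip_width: 0.679
grip_force: 25.0
```

Call:
servo_tool --commands '[{"dx": 0.01, "dy": 0, "dz": 0.012, "wx": 0, "wy": 0, "wz": 0}, {"dx": 0, "dy": 0, "dz": 0.008, "wx": 0, "wy": 0, "wz": 0}, {"dx": 0, "dy": 0, "dz": 0, "wx": 0, "wy": 0, "wz": 0}, {"dx": 0, "dy": 0, "dz": 0, "wx": 0, "wy": 0, "wz": 0}, {"dx": 0, "dy": 0, "dz": 0, "wx": 0, "wy": 0, "wz": 0}, {"dx": 0, "dy": 0, "dz": 0, "wx": 0, "wy": 0, "wz": 0}, {"dx": 0, "dy": 0, "dz": 0, "wx": 0, "wy": 0, "wz": 0}, {"dx": 0, "dy": 0, "dz": 0, "wx": 0, "wy": 0, "wz": 0}, {"dx": 0, "dy": 0, "dz": 0, "wx": 0, "wy": 0, "wz": 0}, {"dx": 0, "dy": 0, "dz": 0, "wx": 0, "wy": 0, "wz": 0}]'

```text
time_s: 9.9
eef_pos: [0.5577, 0.1064, 0.0392]
orientation: [0.0, 0.636, 0.772, 0.0]
contact_force: [-2.3, -0.2, 5.2]
grip_width: 0.68
grip_force: 25.0
```

Contact. I'll release and rise.

Call:
servo_tool --commands '[{"dx": 0, "dy": 0, "dz": 0, "wx": 0, "wy": 0, "wz": 0}, {"dx": 0, "dy": 0, "dz": 0, "wx": 0, "wy": 0, "wz": 0}, {"dx": 0, "dy": 0, "dz": 0, "wx": 0, "wy": 0, "wz": 0}, {"dx": 0, "dy": 0, "dz": 0, "wx": 0, "wy": 0, "wz": 0}, {"dx": 0, "dy": 0, "dz": 0, "wx": 0, "wy": 0, "wz": 0}, {"dx": 0, "dy": 0, "dz": -0.2, "wx": 0, "wy": 0, "wz": 0}, {"dx": 0, "dy": 0, "dz": -0.3, "wx": 0, "wy": 0, "wz": 0}, {"dx": 0, "dy": 0, "dz": -0.3, "wx": 0, "wy": 0, "wz": 0}, {"dx": 0, "dy": 0, "dz": 0, "wx": 0, "wy": 0, "wz": 0}, {"dx": 0, "dy": 0, "dz": 0, "wx": 0, "wy": 0, "wz": 0}]' --fingers 0

```text
time_s: 11.15
eef_pos: [0.5571, 0.1062, 0.1341]
orientation: [-0.0, 0.636, 0.772, -0.0]
contact_force: [-0.1, 0.2, 0.3]
grip_width: 1.002
grip_force: 0.0
```

```bash
python3 -c "
from h import *
go('p1')
r.get_image('wrist')
im,d=r.get_image('top');cv2.imwrite('pics/t2.png',im[...,::-1]);W=world('top',d)
m=(np.hypot(W[...,0]-.557,W[...,1]-.108)<.05)&(W[...,2]>.065)&(W[...,2]<.085)
p=W[m];print(len(p),p.mean(0) if len(p) else 0)
"
```

```text
t 11.15 tcp [0.5571 0.1062 0.1341] yang 11.01 F [-0.14  0.19  0.33] w 1.0021214654681183 g 0.0
p1 units tool [-2.215e+00 -1.132e+00  1.000e-03]
348 [0.5587289  0.09983328 0.07463315]
```

Call:
servo_tool --commands '[{"dx": -0.3, "dy": -0.16, "dz": 0, "wx": 0, "wy": 0, "wz": 0}, {"dx": -0.4, "dy": -0.2, "dz": 0, "wx": 0, "wy": 0, "wz": 0}, {"dx": -0.4, "dy": -0.2, "dz": 0, "wx": 0, "wy": 0, "wz": 0}, {"dx": -0.4, "dy": -0.2, "dz": 0, "wx": 0, "wy": 0, "wz": 0}, {"dx": -0.4, "dy": -0.2, "dz": 0, "wx": 0, "wy": 0, "wz": 0}, {"dx": -0.315, "dy": -0.172, "dz": 0, "wx": 0, "wy": 0, "wz": 0}, {"dx": 0, "dy": 0, "dz": 0, "wx": 0, "wy": 0, "wz": 0}, {"dx": 0, "dy": 0, "dz": 0, "wx": 0, "wy": 0, "wz": 0}, {"dx": 0, "dy": 0, "dz": 0.1, "wx": 0, "wy": 0, "wz": 0}, {"dx": 0, "dy": 0, "dz": 0, "wx": 0, "wy": 0, "wz": 0}]'

```text
time_s: 12.5
eef_pos: [0.4745, -0.1792, 0.1214]
orientation: [-0.001, 0.635, 0.772, -0.0]
contact_force: [-0.3, 0.7, -0.9]
grip_width: 1.001
grip_force: 0.0
```

```bash
python3 -c "
from h import *
go('p1')
im,d=r.get_image('wrist');W=world('wrist',d)
for o in r.regions_of('wrist','jar_a'):
    m=o['region']&(d>0);p=W[m];p=p[p[:,2]>.05]
    if len(p)>20:print(o['p'],o['bbox'],cv2.minEnclosingCircle(p[:,:2].astype(np.float32)),p.mean(0))
"
```

```text
t 12.5 tcp [ 0.4745 -0.1792  0.1214] yang 11.1 F [-0.31  0.66 -0.86] w 1.0008203275903298 g 0.0
p1 units tool [-0.011 -0.002 -0.   ]
0.95 [404.4, 152.2, 105.4, 78.4] ((0.6533703804016113, -0.1332550346851349), 0.029458988457918167) [ 0.64954176 -0.13240873  0.05960781]
0.87 [221.0, 167.0, 64.9, 76.8] ((0.47487929463386536, -0.18306030333042145), 0.028749369084835052) [ 0.47457987 -0.18137595  0.06019116]
0.56 [344.6, 302.4, 21.9, 29.9] ((0.5957409143447876, -0.2731776237487793), 0.006210677791386843) [ 0.59607768 -0.27286092  0.05714382]
```

Call:
servo_tool --commands '[{"dx": -0.012, "dy": 0, "dz": 0.3, "wx": 0, "wy": 0, "wz": 0}, {"dx": 0, "dy": 0, "dz": 0.3, "wx": 0, "wy": 0, "wz": 0}, {"dx": 0, "dy": 0, "dz": 0.2, "wx": 0, "wy": 0, "wz": 0}, {"dx": 0, "dy": 0, "dz": 0, "wx": 0, "wy": 0, "wz": 0}, {"dx": 0, "dy": 0, "dz": 0, "wx": 0, "wy": 0, "wz": 0}, {"dx": 0, "dy": 0, "dz": 0, "wx": 0, "wy": 0, "wz": 0}, {"dx": 0, "dy": 0, "dz": 0, "wx": 0, "wy": 0, "wz": 0}, {"dx": 0, "dy": 0, "dz": 0, "wx": 0, "wy": 0, "wz": 0}, {"dx": 0, "dy": 0, "dz": 0, "wx": 0, "wy": 0, "wz": 0}, {"dx": 0, "dy": 0, "dz": 0, "wx": 0, "wy": 0, "wz": 0}]'

```text
time_s: 13.85
eef_pos: [0.4753, -0.182, 0.0267]
orientation: [0.0, 0.636, 0.772, 0.0]
contact_force: [0.8, 0.5, -0.3]
grip_width: 0.998
grip_force: 0.0
```

Call:
servo_tool --commands '[{"dx": 0, "dy": 0, "dz": 0, "wx": 0, "wy": 0, "wz": 0}, {"dx": 0, "dy": 0, "dz": 0, "wx": 0, "wy": 0, "wz": 0}, {"dx": 0, "dy": 0, "dz": 0, "wx": 0, "wy": 0, "wz": 0}, {"dx": 0, "dy": 0, "dz": 0, "wx": 0, "wy": 0, "wz": 0}, {"dx": 0, "dy": 0, "dz": 0, "wx": 0, "wy": 0, "wz": 0}, {"dx": 0, "dy": 0, "dz": -0.15, "wx": 0, "wy": 0, "wz": 0}, {"dx": 0, "dy": 0, "dz": -0.25, "wx": 0, "wy": 0, "wz": 0}, {"dx": 0, "dy": 0, "dz": 0, "wx": 0, "wy": 0, "wz": 0}, {"dx": 0, "dy": 0, "dz": 0, "wx": 0, "wy": 0, "wz": 0}, {"dx": 0, "dy": 0, "dz": 0, "wx": 0, "wy": 0, "wz": 0}]' --fingers 255 --force 25

```text
time_s: 15.1
eef_pos: [0.4747, -0.1817, 0.0741]
orientation: [-0.001, 0.636, 0.772, -0.0]
contact_force: [-0.4, 0.1, -1.1]
grip_width: 0.67
grip_force: 25.0
```

```bash
python3 -c "
from h import *
go('near')
for i in range(4): 
    r.get_image('top');print(r.read_state()['contact_force'].round(2))
"
```

```text
t 15.1 tcp [ 0.4747 -0.1817  0.0741] yang 11.01 F [-0.39  0.07 -1.12] w 0.6703922058332599 g 24.999808631837368
near units tool [ 1.574  1.137 -0.   ]
[-0.46 -0.85 -0.88]
[-0.43 -0.49 -0.87]
[-0.   -0.73 -1.36]
[0.78 0.17 0.34]
```

About -0.8 N, so this jar is empty. I'll set it back down.

Call:
servo_tool --commands '[{"dx": 0, "dy": 0, "dz": 0.2, "wx": 0, "wy": 0, "wz": 0}, {"dx": 0, "dy": 0, "dz": 0.13, "wx": 0, "wy": 0, "wz": 0}, {"dx": 0, "dy": 0, "dz": 0.04, "wx": 0, "wy": 0, "wz": 0}, {"dx": 0, "dy": 0, "dz": 0.02, "wx": 0, "wy": 0, "wz": 0}, {"dx": 0, "dy": 0, "dz": 0.01, "wx": 0, "wy": 0, "wz": 0}, {"dx": 0, "dy": 0, "dz": 0, "wx": 0, "wy": 0, "wz": 0}, {"dx": 0, "dy": 0, "dz": 0, "wx": 0, "wy": 0, "wz": 0}, {"dx": 0, "dy": 0, "dz": 0, "wx": 0, "wy": 0, "wz": 0}, {"dx": 0, "dy": 0, "dz": 0, "wx": 0, "wy": 0, "wz": 0}, {"dx": 0, "dy": 0, "dz": 0, "wx": 0, "wy": 0, "wz": 0}]'

```text
time_s: 16.55
eef_pos: [0.4753, -0.1819, 0.0267]
orientation: [0.0, 0.636, 0.772, -0.0]
contact_force: [-0.4, -0.2, -1.4]
grip_width: 0.671
grip_force: 25.0
```

Call:
servo_tool --commands '[{"dx": 0, "dy": 0, "dz": 0.005, "wx": 0, "wy": 0, "wz": 0}, {"dx": 0, "dy": 0, "dz": 0, "wx": 0, "wy": 0, "wz": 0}, {"dx": 0, "dy": 0, "dz": 0, "wx": 0, "wy": 0, "wz": 0}, {"dx": 0, "dy": 0, "dz": 0, "wx": 0, "wy": 0, "wz": 0}, {"dx": 0, "dy": 0, "dz": 0, "wx": 0, "wy": 0, "wz": 0}, {"dx": 0, "dy": 0, "dz": -0.2, "wx": 0, "wy": 0, "wz": 0}, {"dx": 0, "dy": 0, "dz": -0.3, "wx": 0, "wy": 0, "wz": 0}, {"dx": 0, "dy": 0, "dz": -0.3, "wx": 0, "wy": 0, "wz": 0}, {"dx": 0, "dy": 0, "dz": 0, "wx": 0, "wy": 0, "wz": 0}, {"dx": 0, "dy": 0, "dz": 0, "wx": 0, "wy": 0, "wz": 0}]' --fingers 0

```text
time_s: 17.8
eef_pos: [0.4749, -0.1818, 0.1216]
orientation: [-0.0, 0.636, 0.772, -0.0]
contact_force: [-0.8, 0.7, -0.5]
grip_width: 1.0
grip_force: 0.0
```

```bash
python3 -c "
from h import *
go('p3')
im,d=r.get_image('wrist');W=world('wrist',d)
for o in r.regions_of('wrist','jar_a'):
    m=o['region']&(d>0);p=W[m];p=p[p[:,2]>.05]
    if len(p)>20:print(o['p'],o['bbox'],cv2.minEnclosingCircle(p[:,:2].astype(np.float32)),p.mean(0))
"
```

```text
t 17.8 tcp [ 0.4749 -0.1818  0.1216] yang 11.0 F [-0.8   0.72 -0.51] w 0.9997666868756729 g 0.0
p3 units tool [-8.890e-01  1.072e+00 -1.000e-03]
0.66 [222.4, 163.2, 62.6, 80.6] ((0.47508811950683594, -0.18248215317726135), 0.028701433911919594) [ 0.47487371 -0.18087069  0.05927952]
0.65 [403.9, 148.9, 105.9, 74.9] ((0.6525119543075562, -0.13335834443569183), 0.02942729741334915) [ 0.64901698 -0.13212417  0.05851098]
0.54 [344.5, 1.3, 167.3, 40.6] ((0.5812733769416809, -0.01605006866157055), 0.04029339924454689) [ 0.57996938 -0.01885021  0.06054605]
0.48 [343.0, 303.5, 27.5, 28.7] ((0.5603427886962891, -0.23368825018405914), 0.06536943465471268) [ 0.59385468 -0.27193976  0.06012268]
```

Call:
servo_tool --commands '[{"dx": -0.22, "dy": 0.27, "dz": 0, "wx": 0, "wy": 0, "wz": 0}, {"dx": -0.22, "dy": 0.27, "dz": 0, "wx": 0, "wy": 0, "wz": 0}, {"dx": -0.22, "dy": 0.27, "dz": 0, "wx": 0, "wy": 0, "wz": 0}, {"dx": -0.235, "dy": 0.265, "dz": 0, "wx": 0, "wy": 0, "wz": 0}, {"dx": 0, "dy": 0, "dz": 0, "wx": 0, "wy": 0, "wz": 0}, {"dx": 0, "dy": 0, "dz": 0.25, "wx": 0, "wy": 0, "wz": 0}, {"dx": 0, "dy": 0, "dz": 0.3, "wx": 0, "wy": 0, "wz": 0}, {"dx": 0, "dy": 0, "dz": 0.25, "wx": 0, "wy": 0, "wz": 0}, {"dx": 0, "dy": 0, "dz": 0, "wx": 0, "wy": 0, "wz": 0}, {"dx": 0, "dy": 0, "dz": 0, "wx": 0, "wy": 0, "wz": 0}]'

```text
time_s: 19.15
eef_pos: [0.6222, -0.2625, 0.0265]
orientation: [-0.0, 0.636, 0.772, -0.0]
contact_force: [-0.2, -0.9, -0.7]
grip_width: 0.999
grip_force: 0.0
```

Call:
servo_tool --commands '[{"dx": 0, "dy": 0, "dz": 0, "wx": 0, "wy": 0, "wz": 0}, {"dx": 0, "dy": 0, "dz": 0, "wx": 0, "wy": 0, "wz": 0}, {"dx": 0, "dy": 0, "dz": 0, "wx": 0, "wy": 0, "wz": 0}, {"dx": 0, "dy": 0, "dz": 0, "wx": 0, "wy": 0, "wz": 0}, {"dx": 0, "dy": 0, "dz": 0, "wx": 0, "wy": 0, "wz": 0}, {"dx": 0, "dy": 0, "dz": -0.15, "wx": 0, "wy": 0, "wz": 0}, {"dx": 0, "dy": 0, "dz": -0.25, "wx": 0, "wy": 0, "wz": 0}, {"dx": 0, "dy": 0, "dz": 0, "wx": 0, "wy": 0, "wz": 0}, {"dx": 0, "dy": 0, "dz": 0, "wx": 0, "wy": 0, "wz": 0}, {"dx": 0, "dy": 0, "dz": 0, "wx": 0, "wy": 0, "wz": 0}]' --fingers 255 --force 25

```text
time_s: 20.4
eef_pos: [0.6217, -0.2624, 0.0729]
orientation: [-0.001, 0.636, 0.772, -0.0]
contact_force: [0.3, -0.1, -2.2]
grip_width: 0.664
grip_force: 25.0
```

```bash
python3 -c "
from h import *
go('near')
for i in range(4): 
    r.get_image('top');print(r.read_state()['contact_force'].round(2))
"
```

```text
t 20.4 tcp [ 0.6217 -0.2624  0.0729] yang 11.0 F [ 0.27 -0.07 -2.22] w 0.6644232272800342 g 24.999780964571983
near units tool [2.468 0.064 0.003]
[ 0.49  0.03 -1.59]
[ 1.12  0.13 -0.91]
[ 0.15  0.64 -0.76]
[-0.   -0.38 -0.29]
```

```bash
python3 -c "
from h import *
F=[]
for i in range(16): 
    r.get_image('top');F.append(r.read_state()['contact_force'][2])
print(np.round(F,2),np.mean(F))
"
```

```text
[-0.82 -1.12 -0.51 -0.12 -0.93 -0.61 -0.24 -1.54 -1.29 -0.37 -0.64 -1.68
 -0.93 -1.08 -1.59 -0.68] -0.8822975323550466
```

Call:
servo_tool --commands '[{"dx": 0, "dy": 0, "dz": 0.2, "wx": 0, "wy": 0, "wz": 0}, {"dx": 0, "dy": 0, "dz": 0.13, "wx": 0, "wy": 0, "wz": 0}, {"dx": 0, "dy": 0, "dz": 0.04, "wx": 0, "wy": 0, "wz": 0}, {"dx": 0, "dy": 0, "dz": 0.02, "wx": 0, "wy": 0, "wz": 0}, {"dx": 0, "dy": 0, "dz": 0.01, "wx": 0, "wy": 0, "wz": 0}, {"dx": 0, "dy": 0, "dz": 0, "wx": 0, "wy": 0, "wz": 0}, {"dx": 0, "dy": 0, "dz": 0, "wx": 0, "wy": 0, "wz": 0}, {"dx": 0, "dy": 0, "dz": 0, "wx": 0, "wy": 0, "wz": 0}, {"dx": 0, "dy": 0, "dz": 0, "wx": 0, "wy": 0, "wz": 0}, {"dx": 0, "dy": 0, "dz": 0, "wx": 0, "wy": 0, "wz": 0}]'

```text
time_s: 22.65
eef_pos: [0.6228, -0.2629, 0.0267]
orientation: [0.0, 0.636, 0.772, 0.0]
contact_force: [-2.1, -0.2, 5.7]
grip_width: 0.667
grip_force: 25.0
```

Mean -0.88 N, so this jar is empty and already back on the bench. I'll release and rise.

Call:
servo_tool --commands '[{"dx": 0, "dy": 0, "dz": 0, "wx": 0, "wy": 0, "wz": 0}, {"dx": 0, "dy": 0, "dz": 0, "wx": 0, "wy": 0, "wz": 0}, {"dx": 0, "dy": 0, "dz": 0, "wx": 0, "wy": 0, "wz": 0}, {"dx": 0, "dy": 0, "dz": 0, "wx": 0, "wy": 0, "wz": 0}, {"dx": 0, "dy": 0, "dz": 0, "wx": 0, "wy": 0, "wz": 0}, {"dx": 0, "dy": 0, "dz": -0.2, "wx": 0, "wy": 0, "wz": 0}, {"dx": 0, "dy": 0, "dz": -0.3, "wx": 0, "wy": 0, "wz": 0}, {"dx": 0, "dy": 0, "dz": -0.3, "wx": 0, "wy": 0, "wz": 0}, {"dx": 0, "dy": 0, "dz": 0, "wx": 0, "wy": 0, "wz": 0}, {"dx": 0, "dy": 0, "dz": 0, "wx": 0, "wy": 0, "wz": 0}]' --fingers 0

```text
time_s: 23.9
eef_pos: [0.6223, -0.2627, 0.1228]
orientation: [0.0, 0.636, 0.772, 0.0]
contact_force: [-0.5, -0.5, 0.3]
grip_width: 0.997
grip_force: 0.0
```

```bash
python3 -c "
from h import *
go('push','p3')
im,d=r.get_image('top');cv2.imwrite('pics/t3.png',cv2.resize(im[...,::-1],(800,600)));W=world('top',d)
m=(W[...,2]>.05)&(W[...,2]<.068)&(W[...,1]>-.06)&(W[...,1]<.04)&(W[...,0]>.5)&(W[...,0]<.64)
p=W[m];print('plate',p.mean(0),((p-C)@V).min(),((p-C)@V).max(),((p-C)@U).mean())
m=(np.hypot(W[...,0]-.557,W[...,1]-.108)<.05)&(W[...,2]>.068)&(W[...,2]<.085)
p=W[m];c=cv2.minEnclosingCircle(p[:,:2].astype(np.float32));print(c,np.dot(np.r_[c[0],0]-C,V),np.dot(np.r_[c[0],0]-C,U))
"
```

```text
t 23.9 tcp [ 0.6223 -0.2627  0.1228] yang 11.01 F [-0.5  -0.45  0.29] w 0.9968399500349123 g 0.0
push units tool [ 1.637e+00  5.900e-02 -1.000e-03]
p3 units tool [ 0.007 -0.006 -0.   ]
plate [ 0.58146843 -0.01560116  0.06264865] -0.08887364368374259 -0.08261149578995902 1.3174801471435356e-05
((0.5579063296318054, 0.10592466592788696), 0.029036957770586014) 0.03761491298151015 8.662689065938329e-05
```

View pics/t3.png

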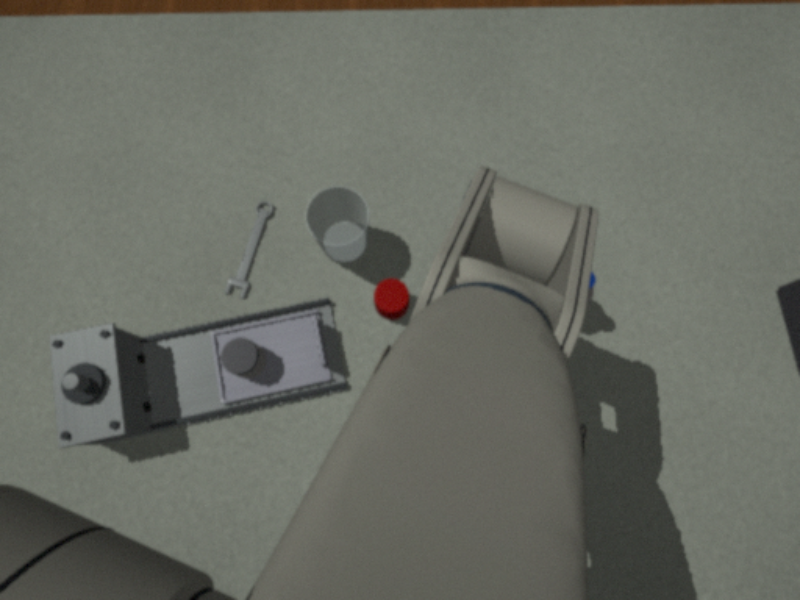

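The jar stands released in the tray (lid at (240,357)), and the other objects haven't moved. Next I'll go behind the push plate with the fingers shut.

Call:
servo_tool --commands '[{"dx": 0.3, "dy": 0.01, "dz": 0, "wx": 0, "wy": 0, "wz": 0}, {"dx": 0.4, "dy": 0.01, "dz": 0, "wx": 0, "wy": 0, "wz": 0}, {"dx": 0.4, "dy": 0.02, "dz": 0, "wx": 0, "wy": 0, "wz": 0}, {"dx": 0.4, "dy": 0.02, "dz": 0, "wx": 0, "wy": 0, "wz": 0}, {"dx": 0.14, "dy": 0, "dz": 0, "wx": 0, "wy": 0, "wz": 0}, {"dx": 0, "dy": 0, "dz": 0.1, "wx": 0, "wy": 0, "wz": 0}, {"dx": 0, "dy": 0, "dz": 0.25, "wx": 0, "wy": 0, "wz": 0}, {"dx": 0, "dy": 0, "dz": 0.25, "wx": 0, "wy": 0, "wz": 0}, {"dx": 0, "dy": 0, "dz": 0.075, "wx": 0, "wy": 0, "wz": 0}, {"dx": 0, "dy": 0, "dz": 0, "wx": 0, "wy": 0, "wz": 0}]' --fingers 255 --force 10

```text
time_s: 25.2
eef_pos: [0.5916, -0.0691, 0.0402]
orientation: [-0.001, 0.636, 0.771, -0.0]
contact_force: [-0.9, -0.2, -0.2]
grip_width: 0.005
grip_force: 0.0
```

Call:
servo_tool --commands '[{"dx": 0.05, "dy": 0, "dz": 0, "wx": 0, "wy": 0, "wz": 0}, {"dx": 0.05, "dy": 0, "dz": 0, "wx": 0, "wy": 0, "wz": 0}, {"dx": 0.05, "dy": 0, "dz": 0, "wx": 0, "wy": 0, "wz": 0}, {"dx": 0.05, "dy": 0, "dz": 0, "wx": 0, "wy": 0, "wz": 0}, {"dx": 0.05, "dy": 0, "dz": 0, "wx": 0, "wy": 0, "wz": 0}, {"dx": 0.05, "dy": 0, "dz": 0, "wx": 0, "wy": 0, "wz": 0}, {"dx": 0.05, "dy": 0, "dz": 0, "wx": 0, "wy": 0, "wz": 0}, {"dx": 0.05, "dy": 0, "dz": 0, "wx": 0, "wy": 0, "wz": 0}, {"dx": 0.05, "dy": 0, "dz": 0, "wx": 0, "wy": 0, "wz": 0}, {"dx": 0.05, "dy": 0, "dz": 0, "wx": 0, "wy": 0, "wz": 0}]'

```text
time_s: 26.45
eef_pos: [0.5804, -0.009, 0.0411]
orientation: [0.0, 0.636, 0.772, -0.0]
contact_force: [-1.2, -3.4, -0.4]
grip_width: 0.008
grip_force: 1.4
```

```bash
cat >> h.py <<'E'
def look():
    go();s=r.read_state();print("tcp Y",(s["eef_pos"]-C)@V,(s["eef_pos"]-C)@U,"Fy",s["contact_force"]@V)
    im,d=r.get_image('scene');W=world('scene',d)
    Y=(W-C)@V;X=(W-C)@U;m=(W[...,2]>.066)&(W[...,2]<.085)&(abs(X)<.04)&(Y>.0)&(Y<.2)
    print('jar Y',np.percentile(Y[m],[2,98]),'X',np.percentile(X[m],[2,98]),'z',W[m][:,2].mean())
E
python3 -c "
from h import *
look()"
```

```text
t 26.45 tcp [ 0.5804 -0.009   0.0411] yang 11.0 F [-1.17 -3.37 -0.4 ] w 0.007555076498931672 g 1.39300626819022
tcp Y -0.07958320251737894 0.00022675482251780822 Fy -3.085299613686459
jar Y [0.03014523 0.08343062] X [-0.00870483  0.02693349] z 0.07329672922427508
```

Call:
servo_tool --commands '[{"dx": 0.06, "dy": 0, "dz": 0, "wx": 0, "wy": 0, "wz": 0}, {"dx": 0.07, "dy": 0, "dz": 0, "wx": 0, "wy": 0, "wz": 0}, {"dx": 0.08, "dy": 0, "dz": 0, "wx": 0, "wy": 0, "wz": 0}, {"dx": 0.08, "dy": 0, "dz": 0, "wx": 0, "wy": 0, "wz": 0}, {"dx": 0.08, "dy": 0, "dz": 0, "wx": 0, "wy": 0, "wz": 0}, {"dx": 0.08, "dy": 0, "dz": 0, "wx": 0, "wy": 0, "wz": 0}, {"dx": 0.08, "dy": 0, "dz": 0, "wx": 0, "wy": 0, "wz": 0}, {"dx": 0.07, "dy": 0, "dz": 0, "wx": 0, "wy": 0, "wz": 0}, {"dx": 0.06, "dy": 0, "dz": 0, "wx": 0, "wy": 0, "wz": 0}, {"dx": 0.04, "dy": 0, "dz": 0, "wx": 0, "wy": 0, "wz": 0}]'

```text
time_s: 27.75
eef_pos: [0.5642, 0.0736, 0.041]
orientation: [-0.0, 0.636, 0.772, -0.0]
contact_force: [-1.2, -3.4, 1.2]
grip_width: 0.002
grip_force: 1.4
```

Call:
servo_tool --commands '[{"dx": 0.015, "dy": 0, "dz": 0, "wx": 0, "wy": 0, "wz": 0}, {"dx": 0.015, "dy": 0, "dz": 0, "wx": 0, "wy": 0, "wz": 0}, {"dx": 0.015, "dy": 0, "dz": 0, "wx": 0, "wy": 0, "wz": 0}, {"dx": 0.01, "dy": 0, "dz": 0, "wx": 0, "wy": 0, "wz": 0}, {"dx": 0.01, "dy": 0, "dz": 0, "wx": 0, "wy": 0, "wz": 0}, {"dx": 0.01, "dy": 0, "dz": 0, "wx": 0, "wy": 0, "wz": 0}, {"dx": 0, "dy": 0, "dz": 0, "wx": 0, "wy": 0, "wz": 0}, {"dx": 0, "dy": 0, "dz": 0, "wx": 0, "wy": 0, "wz": 0}, {"dx": 0, "dy": 0, "dz": 0, "wx": 0, "wy": 0, "wz": 0}, {"dx": 0, "dy": 0, "dz": 0, "wx": 0, "wy": 0, "wz": 0}]'

```text
time_s: 29.0
eef_pos: [0.5631, 0.0822, 0.0412]
orientation: [0.0, 0.636, 0.772, 0.0]
contact_force: [0.5, -0.3, -0.1]
grip_width: 0.003
grip_force: 0.0
```

```bash
python3 -c "
from h import *
look()"
```

```text
t 29.0 tcp [0.5631 0.0822 0.0412] yang 11.0 F [ 0.52 -0.28 -0.1 ] w 0.00336199079919368 g 0.0
tcp Y 0.013337171858100794 0.0006626632756980505 Fy -0.37642447652900646
jar Y [0.00080008 0.17770328] X [-0.00828788  0.02803594] z 0.07340455077238045
```

Continue slowly, a few mm per call, until the force rises at the stop.

Call:
servo_tool --commands '[{"dx": 0.015, "dy": 0, "dz": 0, "wx": 0, "wy": 0, "wz": 0}, {"dx": 0.01, "dy": 0, "dz": 0, "wx": 0, "wy": 0, "wz": 0}, {"dx": 0.01, "dy": 0, "dz": 0, "wx": 0, "wy": 0, "wz": 0}, {"dx": 0.01, "dy": 0, "dz": 0, "wx": 0, "wy": 0, "wz": 0}, {"dx": 0.01, "dy": 0, "dz": 0, "wx": 0, "wy": 0, "wz": 0}, {"dx": 0.01, "dy": 0, "dz": 0, "wx": 0, "wy": 0, "wz": 0}, {"dx": 0.005, "dy": 0, "dz": 0, "wx": 0, "wy": 0, "wz": 0}, {"dx": 0.005, "dy": 0, "dz": 0, "wx": 0, "wy": 0, "wz": 0}, {"dx": 0.005, "dy": 0, "dz": 0, "wx": 0, "wy": 0, "wz": 0}, {"dx": 0.005, "dy": 0, "dz": 0, "wx": 0, "wy": 0, "wz": 0}]'

```text
time_s: 30.3
eef_pos: [0.5626, 0.0844, 0.0414]
orientation: [0.004, 0.635, 0.772, -0.003]
contact_force: [9.0, -53.4, 0.3]
grip_width: 0.006
grip_force: 26.6
```

The force jumped to 54 N with the TCP stalled, so the carriage is at the stop. I'll back off and rise.

Call:
servo_tool --commands '[{"dx": -0.05, "dy": 0, "dz": 0, "wx": 0, "wy": 0, "wz": 0}, {"dx": -0.1, "dy": 0, "dz": 0, "wx": 0, "wy": 0, "wz": 0}, {"dx": -0.2, "dy": 0, "dz": 0, "wx": 0, "wy": 0, "wz": 0}, {"dx": -0.2, "dy": 0, "dz": 0, "wx": 0, "wy": 0, "wz": 0}, {"dx": 0, "dy": 0, "dz": -0.3, "wx": 0, "wy": 0, "wz": 0}, {"dx": 0, "dy": 0, "dz": -0.4, "wx": 0, "wy": 0, "wz": 0}, {"dx": -0.3, "dy": 0, "dz": -0.4, "wx": 0, "wy": 0, "wz": 0}, {"dx": -0.2, "dy": 0, "dz": 0, "wx": 0, "wy": 0, "wz": 0}, {"dx": 0, "dy": 0, "dz": 0, "wx": 0, "wy": 0, "wz": 0}, {"dx": 0, "dy": 0, "dz": 0, "wx": 0, "wy": 0, "wz": 0}]'

```text
time_s: 31.55
eef_pos: [0.5841, -0.031, 0.1724]
orientation: [-0.001, 0.636, 0.772, -0.0]
contact_force: [-0.2, -0.3, 0.0]
grip_width: 0.006
grip_force: 0.0
```

```bash
python3 -c "
from h import *
look()
im,d=r.get_image('scene');W=world('scene',d);Y=(W-C)@V;X=(W-C)@U
m=(W[...,2]>.045)&(W[...,2]<.063)&(abs(X)<.045)&(Y>-.12)&(Y<.06);print('plate',np.percentile(Y[m],[2,50,98]))
cv2.imwrite('pics/s3.png',cv2.resize(im[...,::-1],(800,600)))
for n,(x,y) in dict(p1=T['p1'],p3=T['p3']).items():
    m=(np.hypot(W[...,0]-x,W[...,1]-y)<.045)&(W[...,2]>.052)&(W[...,2]<.072);print(n,cv2.minEnclosingCircle(W[m][:,:2].astype(np.float32)))
"
```

```text
t 31.55 tcp [ 0.5841 -0.031   0.1724] yang 11.01 F [-0.17 -0.34  0.01] w 0.005802315709166616 g 0.0
tcp Y -0.1018944069043181 -0.00033048817721296683 Fy -0.30184827404555825
jar Y [0.13095452 0.17750757] X [-0.02456799  0.02701859] z 0.07376588448960995
plate [0.02394431 0.02689589 0.03252783]
p1 ((0.4768258035182953, -0.18194371461868286), 0.030485263094305992)
p3 ((0.6236326694488525, -0.26526206731796265), 0.029154356569051743)
```

View pics/s3.png

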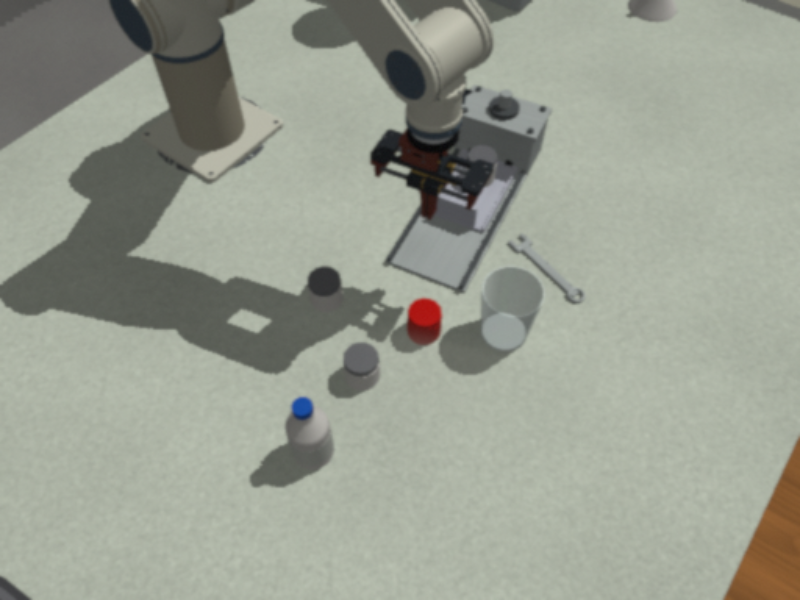

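The carriage is in, at (460,205), with its jar upright by the head block at (485,160). The empty jars at (325,285) and (361,362) are standing. I'll check the plate's travel with the same camera, then hand in.

```bash
python3 -c "
from h import *
def f(W):
    Y=(W-C)@V;X=(W-C)@U
    m=(W[...,2]>.045)&(W[...,2]<.060)&(abs(X)<.03)&(Y>-.098)&(Y<.06);return np.median(Y[m])
a=f(np.load('scene.npz')['W']);im,d=r.get_image('scene');b=f(world('scene',d));print(a,b,b-a)
if b-a>.117: print(r.hand_in())
"
```

```text
-0.08964683535308657 0.026743111260553197 0.11638994661363977
```

The plate travel reads 116 mm, which is close to the threshold. I'll clear the arm and measure with the top camera.

Call:
servo_tool --commands '[{"dx": -0.3, "dy": 0, "dz": -0.2, "wx": 0, "wy": 0, "wz": 0}, {"dx": -0.4, "dy": 0, "dz": 0, "wx": 0, "wy": 0, "wz": 0}, {"dx": -0.4, "dy": 0, "dz": 0, "wx": 0, "wy": 0, "wz": 0}, {"dx": -0.4, "dy": 0, "dz": 0, "wx": 0, "wy": 0, "wz": 0}, {"dx": -0.2, "dy": 0, "dz": 0, "wx": 0, "wy": 0, "wz": 0}, {"dx": 0, "dy": 0, "dz": 0, "wx": 0, "wy": 0, "wz": 0}, {"dx": 0, "dy": 0, "dz": 0, "wx": 0, "wy": 0, "wz": 0}, {"dx": 0, "dy": 0, "dz": 0, "wx": 0, "wy": 0, "wz": 0}, {"dx": 0, "dy": 0, "dz": 0, "wx": 0, "wy": 0, "wz": 0}, {"dx": 0, "dy": 0, "dz": 0, "wx": 0, "wy": 0, "wz": 0}]'

```text
time_s: 32.95
eef_pos: [0.6238, -0.2314, 0.1972]
orientation: [0.0, 0.636, 0.772, 0.0]
contact_force: [-0.2, 0.3, -0.6]
grip_width: 0.002
grip_force: 0.0
```

```bash
python3 -c "
from h import *
def f(W,lo,hi):
    Y=(W-C)@V;X=(W-C)@U
    m=(W[...,2]>.052)&(W[...,2]<.068)&(abs(X)<.042)&(Y>lo)&(Y<hi);return m.sum(),Y[m].mean(),Y[m].min(),Y[m].max()
print(f(np.load('top.npz')['W'],-.11,-.06));im,d=r.get_image('top');W=world('top',d);print(f(W,.0,.06))
Y=(W-C)@V;m=(abs((W-C)@U)<.04)&(Y>.08)&(Y<.2)&(W[...,2]>.068)&(W[...,2]<.085);c=cv2.minEnclosingCircle(W[m][:,:2].astype(np.float32));print(c,(np.r_[c[0],0]-C)@V-.0376,W[m][:,2].std())
"
```

```text
(np.int64(94), np.float64(-0.08614143679066924), np.float64(-0.08892057845245349), np.float64(-0.08229863372229922))
(np.int64(112), np.float64(0.030305263883868862), np.float64(0.027143676570925215), np.float64(0.034449899116512146))
((0.5349590182304382, 0.22019729018211365), 0.029090913012623787) 0.11661356647682189 0.0017554853348616469
```

```bash
python3 -c "
from rig import r
print(r.hand_in())"
```

```text
the job is handed in; nothing more can be done
None
```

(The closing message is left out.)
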